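# Make up two model-building kits

## Robot

A 6-joint arm with a two-finger parallel gripper is mounted at the origin on the work surface. World frame = base frame: x ahead of the robot, y to its left, z up, the work surface at z = 0. Lengths are in m, angles in degrees, forces in N, time in s.
With the tool pointing down it reaches from about 0.4 to 0.825 m from the base axis. Payload 7 kg.
Tool frame: the origin (TCP) lies midway between the tips of the shut fingers; the grasp point (between the pads) lies r.grip_depth behind it (r.grip_depth is the distance from the TCP to the grasp point, in m); z points along the fingers, y is the line along which they close (so a half turn about z gives the same grasp; the last joint's range is limited). The gripper opens to 88 mm and grips with 3 to 60 N. Pads are 19 mm wide; open, the fingers measure 130 mm over their backs; the gripper's body (78 mm by 193 mm) begins 47 mm behind the grasp point.
Start: joints at [16.507, 20.546, 0.682, 0, -70.136, -16.507], TCP at [0.675, -0, 0.2] pointing down, gripper open.
Joint ranges: [-176.03, 176.03], [-82.01, 121.73], [-58.28, 71.71], [-173.87, 95.51], [-174.79, -0.11], [-173.66, 173.66]. Speed limits (degrees/s): [136.94, 136.94, 172.46, 180, 180, 180].

## Interface

Orientations are given as [roll, pitch, yaw] about the fixed x, y, z axes, in that order (R = Rz(yaw) Ry(pitch) Rx(roll)).
In Python, from plant import r gives the robot as it stands.
- The arm moves only by the tool pendant, called after ">>>" by a JSON object that holds its "api" and its "payload", one argument or row to a line. Schema: {"type":"object","properties":{"rows":{"type":"object","properties":{"ticks":{"type":"array","items":{"type":"array","items":{"type":"number"},"minItems":6,"maxItems":6},"minItems":1,"maxItems":12}},"additionalProperties":false,"required":["ticks"]},"jaw":{"type":"number"},"grip_n":{"type":"number"},"only":{"type":"string"},"quiet":{"type":"boolean"},"lines":{"type":"string"}},"required":["rows"],"additionalProperties":false}. rows is an object whose key "ticks" holds a list of rows, 1 to 12 of them, each of 6 numbers: dx, dy, dz in fractions of the full range, 1 being 0.6 m, then a rotation vector rx, ry, rz in parts of the range, where 1.0 means 180 degrees; each row is the pose to reach, as a shift and turn from the pose commanded when the call began, along the tool's axes at that moment; what a row does not reach only later rows make up. A row lasts 1/12 s, in which the tool goes at most 0.0417 m and 7.16 degrees, less where a joint would pass 70% of its speed; a pose out of reach is approached as far as the arm can. jaw is the finger opening in m, set as the call begins (left out keeps the last). The fingers move at their own pace and stop on an object; grip_n is the grip in N (left out, the last holds). Time passes only in rows, so rows that do not move let the fingers close. The tool returns the time, the measured TCP pose, the force, the opening and the grip force at its end. only (a regular expression) keeps the lines of the reply that match it, lines (a string "A,B") keeps lines A to B, and quiet returns only ok. Input that does not fit is refused with a message, and nothing moves.
- r.get_state(): the state, without advancing time (a new reading comes with each control period).
- r.capture(name): name is "scene" or "side" or "wrist"; returns a dict with "frame" (480x640x3 uint8, red, green, blue), "z_map" (480x640 float32, m along the optical axis (not along the pixel's ray), 0 where there is no reading), "fx", "fy", "cx", "cy" (pixels), "D" ([k1, k2, p1, p2, k3] as OpenCV has them; the pictures are not rectified), "cam_to_world" (4x4, takes a point from camera to world coordinates). Camera axes: x right, y down, z forward; pixel columns grow to the right and rows downward; lengths in m; the calibration is good to about 2 mm. A picture is of the moment at which its call begins.
- r.close_job(): hands the job in; it is judged then, once.
The state is a dict: "time_s": time; "joints": joint angles; "qd": joint speeds; "joint_torque": joint torques, N m; "tcp_pos": TCP position; "eef_rot": TCP orientation; "contact_force": force on the tool from outside, world axes, zero at the start; "moment": the same for the moment, N m; "gripper_width": finger opening in m; "gripper_force": force on a finger pad.
Only numpy, scipy, OpenCV 4.12 (cv2) and the standard library are available. Lean on these libraries where they do the work, as an engineer would, in place of code of your own. Each camera call takes 0.05 s, during which the arm holds its last target. There are 200 camera calls.

## Task

Make up the two kits for this evening's model-building class: the grey runner, the red paint pot and the green-capped cement bottle go into the black tray, and the white runner with the yellow paint pot into the blue tray. Lay each runner flat in its tray's large bay, and stand each pot and the bottle upright on the floor of a small pocket of its own, setting the glass down gently rather than dropping it. Leave the orange runner and the white and brown pots where they are.

Things in the scene. Friction and masses are not known exactly. Their poses are not given: they have to be found in the camera images.
- black_tray: Shallow black plastic work tray, fixed, 138 x 171 mm (x, y), walls 14 mm high and 3 mm thick, floor 2.5 mm thick; on a 3 mm mat, as all things. Origin: centre of underside. A wall along x splits it: large bay (132 x 102 mm inside) on the -y side, centred at x 0, y -31.5 mm; on the +y side two pockets (64.5 x 60 mm inside), a wall between, centred at x +33.8 and -33.8 mm, y +52.5 mm.
- blue_tray: Shallow blue plastic work tray, fixed, 138 x 171 mm (x, y), walls 14 mm high and 3 mm thick, floor 2.5 mm thick; on a 3 mm mat, as all things. Origin: centre of underside. A wall along x splits it: large bay (132 x 102 mm inside) on the -y side, centred at x 0, y -31.5 mm; on the +y side two pockets (64.5 x 60 mm inside), a wall between, centred at x +33.8 and -33.8 mm, y +52.5 mm.
- grey_runner: Grey plastic model runner lying flat: a frame 110 x 80 mm (x, y) of 5 mm bars with small parts at most 8 mm high, and in its middle a fighter hull with a stepped nose, 24 mm wide (along y), 28 mm high and about 84 mm long along x, to be gripped across its width at the origin, between 9 and 20 mm up. Origin at the centre of the underside, z up. About 35 g.
- white_runner: White plastic model runner lying flat: a frame 110 x 80 mm (x, y) of 5 mm bars with small parts at most 8 mm high, and in its middle a round-shouldered shuttle hull, 24 mm wide (along y), 28 mm high and about 84 mm long along x, to be gripped across its width at the origin, between 9 and 20 mm up. Origin at the centre of the underside, z up. About 35 g.
- orange_runner: Orange plastic model runner lying flat: a frame 110 x 80 mm (x, y) of 5 mm bars with small parts at most 8 mm high, and in its middle a boxy hauler hull, 24 mm wide (along y), 28 mm high and about 84 mm long along x, to be gripped across its width at the origin, between 9 and 20 mm up. Origin at the centre of the underside, z up. About 35 g. Stays where it is.
- red_pot: Closed glass paint pot, red with a red lid: upright cylinder 34 mm diameter, 44 mm high (lid from 29 mm up). Origin at the centre of its underside, z up. About 60 g.
- yellow_pot: Closed glass paint pot, yellow with a yellow lid: upright cylinder 34 mm diameter, 44 mm high (lid from 29 mm up). Origin at the centre of its underside, z up. About 60 g.
- white_pot: Closed glass paint pot, white with a white lid: upright cylinder 34 mm diameter, 44 mm high (lid from 29 mm up). Origin at the centre of its underside, z up. About 60 g. Stays where it is.
- brown_pot: Closed glass paint pot, dark brown with a dark brown lid: upright cylinder 34 mm diameter, 44 mm high (lid from 29 mm up). Origin at the centre of its underside, z up. About 60 g. Stays where it is.
- cement: Bottle of plastic cement: square amber glass body 36 x 36 mm and 36 mm high, on it a round green screw cap 24 mm in diameter from 39 to 64 mm up. Origin at the centre of its underside, z up, x and y square to its sides. About 90 g.
Mind the look-alikes: they are no part of the job. Leave any turquoise look-alike of the black_tray alone.

How it is judged (in metres and radians):
At the end, for the whole second after the job is handed in: Each runner flat in its tray's large bay (within 15 mm of centre, 0.08 rad); red pot and cement upright (0.1 rad) in black-tray pockets, yellow pot in a blue-tray pocket; all down to the floor (3.5 mm), released, at rest; orange runner, white and brown pots within 30 mm of their start (x of grey_runner in the frame of black_tray between -0.015 and 0.015 m and y of grey_runner in the frame of black_tray between -0.0465 and -0.0165 m and z of each of grey_runner, red_pot, cement in the frame of black_tray below 0.006 m and angle between each of grey_runner, white_runner's own z axis and vertical below 0.08 rad and linear speed of each of grey_runner, red_pot, cement, white_runner, yellow_pot below 0.02 m/s and angular speed of each of grey_runner, red_pot, cement, white_runner, yellow_pot below 0.3 rad/s and x of red_pot in the frame of black_tray between -0.055 and 0.055 m and y of red_pot in the frame of black_tray between 0.034 and 0.071 m and angle between each of red_pot, cement, yellow_pot's own z axis and vertical below 0.1 rad and x of cement in the frame of black_tray between -0.055 and 0.055 m and y of cement in the frame of black_tray between 0.034 and 0.071 m and x of white_runner in the frame of blue_tray between -0.015 and 0.015 m and y of white_runner in the frame of blue_tray between -0.0465 and -0.0165 m and z of each of white_runner, yellow_pot in the frame of blue_tray below 0.006 m and x of yellow_pot in the frame of blue_tray between -0.055 and 0.055 m and y of yellow_pot in the frame of blue_tray between 0.034 and 0.071 m and distance of each of orange_runner, white_pot, brown_pot from where it was at the start of the episode below 0.03 m); the robot touches nothing.
It fails at once if a glass pot or the cement bottle is dropped (lands faster than 0.7 m/s, a fall of more than about 25 mm) ((height (world z) of red_pot below 0.022 m and linear speed of red_pot above 0.7 m/s) or (height (world z) of yellow_pot below 0.022 m and linear speed of yellow_pot above 0.7 m/s) or (height (world z) of cement below 0.022 m and linear speed of cement above 0.7 m/s)).
It fails at once if the orange runner, the white pot or the brown pot is shifted more than 30 mm (distance of any of orange_runner, white_pot, brown_pot from where it was at the start of the episode above 0.03 m).
It also fails if it takes over 134 s, if anything falls off the work surface, if the arm or the gripper's body presses on something with over 40 N, if the wrist force passes 120 N, or if a joint passes its speed limit or range.

## Working session

There is one attempt and no reset: what is moved stays moved. The work goes in short steps, Python scripts to look and compute and a tool call to move; the robot and the scene stay as the last step left them, time stands still between calls to the robot, and variables do not carry over. Pictures are saved under pics/ and viewed, at most 14 in all, crops included, and the job is handed in when it is done.

```bash
mkdir -p pics; ls
```

Run:
```python
from plant import r
import cv2,numpy as np
print(r.grip_depth, r.get_state())
for n in ("scene","side"):
    c=r.capture(n); cv2.imwrite(f"pics/{n}0.png",c["frame"][:,:,::-1]); np.savez(f"{n}0.npz",**c)
    print(n,c["fx"],c["D"],c["cam_to_world"])
```

```text
pics
0.0188 {'time_s': 0.0, 'joints': array([ 1.65073378e+01,  2.05919502e+01,  6.33842169e-01, -1.95140502e-02,
       -7.01371429e+01, -1.65075046e+01]), 'qd': array([-0.03522504,  0.02958477,  0.01443742,  0.05090487, -0.00584654,
       -0.06300695]), 'joint_torque': array([-8.00930356e-04, -5.82726967e+01,  2.93058443e+01,  6.99745238e+00,
        6.93249181e-03, -2.06530804e-04]), 'tcp_pos': array([ 6.74459051e-01, -3.21266717e-05,  1.98919353e-01]), 'eef_rot': array([ 1.79903462e+02, -9.47891548e-03, -9.00068043e+01]), 'contact_force': array([-0.66014518,  0.63389424, -0.3130539 ]), 'moment': array([-0.03805511, -0.00150003,  0.01952154]), 'gripper_force': 0.0, 'gripper_width': 0.08777152805360765}
scene 488.55067445788256 [0.02772438 0.         0.         0.         0.        ] [[-0.72190122  0.60548198 -0.33503761  0.93860335]
 [ 0.69197913  0.62824078 -0.35563803  0.27229414]
 [-0.00484813 -0.48857456 -0.87250868  1.10129772]
 [ 0.          0.          0.          1.        ]]
side 610.2891017124275 [0.03699119 0.         0.         0.         0.        ] [[-0.99493599 -0.0735334   0.06852164  0.41894137]
 [-0.09814538  0.56374121 -0.82009959  1.06919295]
 [ 0.02167624 -0.82267168 -0.56810338  0.90521351]
 [ 0.          0.          0.          1.        ]]
```

View pics/scene0.png

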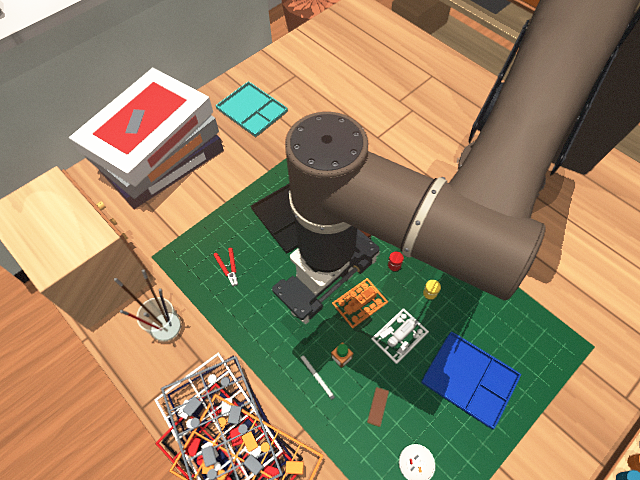

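View pics/side0.png

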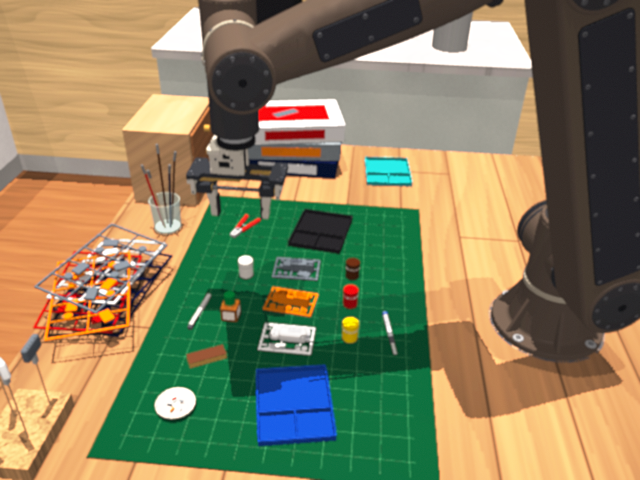

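The scene view is largely blocked by the arm. The side view shows everything: black tray (322,230), grey runner (297,268), orange (290,301), white runner (287,338), blue tray (295,403), pots brown (352,268), red (351,296), yellow (350,330), white (246,267), cement (231,310), and the turquoise look-alike at (388,170).

Create h.py:
```python
import numpy as np,cv2
from plant import r
def cloud(c):
    K=np.array([[c["fx"],0,c["cx"]],[0,c["fy"],c["cy"]],[0,0,1]])
    v,u=np.mgrid[0:480,0:640]
    p=cv2.undistortPoints(np.stack([u,v],-1).reshape(-1,1,2).astype(float),K,c["D"]).reshape(480,640,2)
    z=c["z_map"]
    P=np.dstack([p[...,0]*z,p[...,1]*z,z])
    T=c["cam_to_world"]; W=P@T[:3,:3].T+T[:3,3]; W[z==0]=np.nan
    rays=np.dstack([p,np.ones((480,640))])@T[:3,:3].T
    return W,rays,T[:3,3]
def onplane(rays,o,h):
    return o+rays*((h-o[2])/rays[...,2])[...,None]
def rect(pts):
    (x,y),(w,h),a=cv2.minAreaRect(pts.astype(np.float32)); 
    if w<h: w,h,a=h,w,a+90
    return np.round([x,y,w,h,(a+90)%180-90],4)
```

Run:
```python
from h import *
c=dict(np.load("side0.npz")); W,R,o=cloud(c)
hsv=cv2.cvtColor(c["frame"],cv2.COLOR_RGB2HSV)
boxes=dict(black=(285,205,360,255),blue=(250,360,340,446),grey=(270,254,324,282),orange=(262,285,320,317),white=(256,320,318,356),red=(342,283,361,309),yellow=(340,315,362,345),brown=(342,257,362,280),wpot=(236,254,256,279),cement=(219,297,243,322))
for n,(a,b,e,d) in boxes.items():
    w=W[b:d,a:e].reshape(-1,3); k=hsv[b:d,a:e].reshape(-1,3).astype(int)
    H,S,V=k.T
    green=(H>60)&(H<95)&(S>90)
    if n=="cement": m=w[:,2]>.012
    elif n in("black","blue"): m=(V<60)&(S<120) if n=="black" else (H>100)&(H<130)&(S>120)
    else: m=(w[:,2]>.005)&~green
    p=w[m&np.isfinite(w[:,2])]
    z=np.percentile(p[:,2],[2,50,98]).round(4)
    print(n,len(p),"z",z,"rect",rect(p[:,:2]),"med",np.median(p[:,:2],0).round(4))
    zt=z[2]; t=p[p[:,2]>zt-.004]; print("    top rect",rect(t[:,:2]))
g=cv2.resize(c["frame"][190:450,200:410],None,fx=2.3,fy=2.3,interpolation=cv2.INTER_CUBIC)
cv2.imwrite("pics/zoom.png",g[:,:,::-1])
```

```text
black 1914 z [-0.0023  0.003   0.015 ] rect [ 0.5272 -0.2879  0.1828  0.1386 82.0989] med [ 0.5278 -0.2915]
    top rect [ 0.5275 -0.285   0.1768  0.1384 82.0989]
blue 5794 z [-0.0004  0.0038  0.0161] rect [  0.5233   0.2957   0.1912   0.1442 -78.4783] med [0.5223 0.307 ]
    top rect [  0.5224   0.3031   0.1759   0.1397 -78.2307]
grey 480 z [0.0051 0.0152 0.0293] rect [ 0.572  -0.115   0.1081  0.088   1.5599] med [ 0.5659 -0.1088]
    top rect [ 0.5581 -0.1138  0.0539  0.0256  0.3013]
orange 646 z [0.0051 0.0166 0.0303] rect [ 0.5696  0.0115  0.111   0.0827 -5.1344] med [0.5659 0.0175]
    top rect [ 0.5615  0.0126  0.0694  0.0277 -1.519 ]
white 715 z [0.0051 0.0153 0.0289] rect [ 0.56    0.1316  0.1092  0.0828 -0.984 ] med [0.5541 0.1366]
    top rect [0.5528 0.1319 0.0635 0.0223 1.6619]
red 302 z [0.0076 0.0361 0.0467] rect [ 4.34900e-01 -5.00000e-04  3.68000e-02  3.54000e-02  6.26219e+01] med [0.4347 0.0078]
    top rect [ 4.34000e-01  1.40000e-03  3.78000e-02  2.93000e-02 -8.66246e+01]
yellow 347 z [0.0063 0.0362 0.0467] rect [ 4.35900e-01  8.86000e-02  8.23000e-02  3.35000e-02 -7.15586e+01] med [0.4289 0.1184]
    top rect [4.29400e-01 1.10300e-01 3.35000e-02 3.14000e-02 7.56272e+01]
brown 256 z [0.0067 0.0344 0.0464] rect [ 4.36000e-01 -1.02700e-01  3.61000e-02  3.25000e-02  5.79747e+01] med [ 0.4348 -0.0962]
    top rect [ 4.34700e-01 -1.04600e-01  3.23000e-02  3.09000e-02 -5.41637e+01]
wpot 270 z [0.0062 0.0333 0.0461] rect [ 6.89100e-01 -7.98000e-02  3.87000e-02  3.31000e-02  7.38978e+01] med [ 0.6879 -0.0718]
    top rect [ 6.90200e-01 -8.01000e-02  3.70000e-02  2.92000e-02 -5.36003e+01]
cement 352 z [0.0134 0.0347 0.0618] rect [ 6.93600e-01  7.45000e-02  4.01000e-02  3.73000e-02 -8.98781e+01] med [0.6896 0.0839]
    top rect [6.91200e-01 8.04000e-02 2.13000e-02 8.00000e-03 1.61154e+01]
```

View pics/zoom.png

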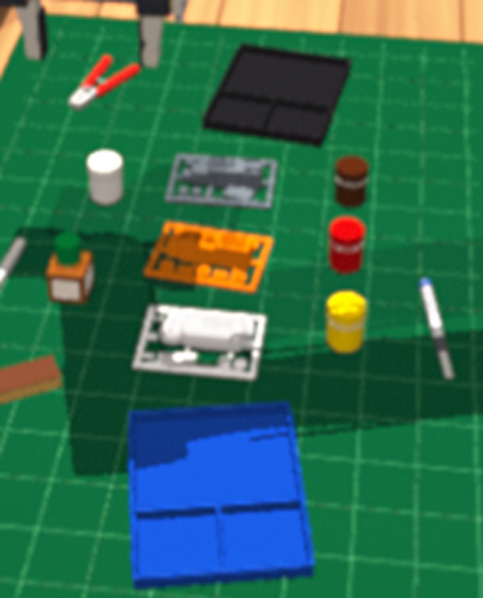

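The zoom confirms both trays have their pockets toward +y (side camera end). Black yaw is about -8° and blue about +11°. The runners lie at about 0°, and everything stands upright. I'll move over the grey runner and turn the fingers along y.

The manual's scale: shifts go in shares of 0.6 m and turns go in shares of 180 degrees. Converting my numbers, 0.115 m / 0.6 = 0.1917, 0.105 m / 0.6 = 0.175, -84 degrees / 180 = -0.4667.

>>> {"api": "pendant", "payload": {
  "rows": {"ticks": [[0.0333, 0.0333, -0.0333, 0, 0, -0.0389], [0.0667, 0.0667, -0.0833, 0, 0, -0.0778], [0.1, 0.1, -0.0833, 0, 0, -0.1167], [0.1333, 0.1333, -0.0833, 0, 0, -0.1556], [0.1667, 0.1667, -0.0833, 0, 0, -0.1944], [0.1917, 0.175, -0.0833, 0, 0, -0.2333], [0.1917, 0.175, -0.0833, 0, 0, -0.2722], [0.1917, 0.175, -0.0833, 0, 0, -0.3111], [0.1917, 0.175, -0.0833, 0, 0, -0.35], [0.1917, 0.175, -0.0833, 0, 0, -0.3889], [0.1917, 0.175, -0.0833, 0, 0, -0.4278], [0.1917, 0.175, -0.0833, 0, 0, -0.4667]]},
  "jaw": 0.05
}}

```text
time_s: 1.1
tcp_pos: [0.5697, -0.115, 0.2495]
eef_rot: [-180.0, 0.0, -5.7]
contact_force: [0.5, 0.3, -0.2]
gripper_width: 0.0496
gripper_force: 0.0
```

>>> {"api": "pendant", "payload": {
  "rows": {"ticks": [[0, 0, 0, 0, 0, -0.0333], [0, 0, 0, 0, 0, -0.0333], [0, 0, 0, 0, 0, -0.0333], [0, 0, 0, 0, 0, -0.0333]]}
}}

```text
time_s: 1.43
tcp_pos: [0.5699, -0.115, 0.2497]
eef_rot: [-180.0, 0.0, -0.2]
contact_force: [-0.1, -0.2, -0.1]
gripper_width: 0.0499
gripper_force: 0.0
```

Add to h.py:
```python
def pose():
    s=r.get_state(); return s["time_s"],s["tcp_pos"].round(4),s["eef_rot"].round(2),s["joints"].round(1),s["gripper_width"]
```

Run:
```python
from h import *
print(pose())
c=r.capture("wrist"); np.savez("w1.npz",**c); cv2.imwrite("pics/w1.png",c["frame"][:,:,::-1]); print(c["cam_to_world"],c["fx"])
```

```text
(1.4333, array([ 0.5699, -0.115 ,  0.2497]), array([-1.8e+02,  2.0e-02, -2.0e-01]), array([  7.9,  10.1,  -7. ,  -0. , -72.9,  81.9]), 0.04986422640892103)
[[-2.34440631e-03 -9.50491761e-01 -3.10740915e-01  6.55516754e-01]
 [-9.99997180e-01  2.11090834e-03  1.08771873e-03 -1.14898760e-01]
 [-3.77922101e-04  3.10742588e-01 -9.50494030e-01  4.34005904e-01]
 [ 0.00000000e+00  0.00000000e+00  0.00000000e+00  1.00000000e+00]] 347.97703040614925
```

View pics/w1.png

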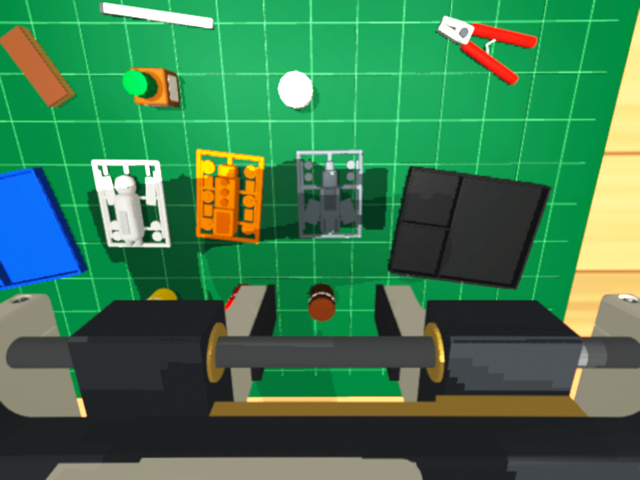

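The wrist view is near vertical: white runner (130,203), orange (230,195), grey (330,195), black tray (470,227), cement (150,87), white pot (295,90). I'll measure with depth and colour from here.

Add to h.py:
```python
def measure(c,box,sel):
    W,R,o=cloud(c); a,b,e,d=box
    w=W[b:d,a:e].reshape(-1,3); H,S,V=cv2.cvtColor(c["frame"],cv2.COLOR_RGB2HSV)[b:d,a:e].reshape(-1,3).astype(int).T
    m=sel(H,S,V,w[:,2]).astype(np.uint8).reshape(d-b,e-a)
    n,l,st,_=cv2.connectedComponentsWithStats(m); m=(l==1+st[1:,4].argmax()).ravel()
    p=w[m&np.isfinite(w[:,2])]; return p
```

Run:
```python
from h import *
c=dict(np.load("w1.npz"))
ng=lambda H,S:~((H>55)&(H<95)&(S>80))
S={"black":((380,155,560,295),lambda H,S,V,z:(V<75)&(S<110)&(z<.03)),
"grey":((285,140,372,248),lambda H,S,V,z:ng(H,S)&(z>.0055)),
"orange":((185,140,272,252),lambda H,S,V,z:(H<25)&(S>150)),
"white":((84,150,178,255),lambda H,S,V,z:ng(H,S)&(z>.0055)),
"cement":((115,60,185,112),lambda H,S,V,z:z>.03),
"wpot":((270,65,320,115),lambda H,S,V,z:z>.03)}
for n,(b,f) in S.items():
    p=measure(c,b,f); zt=np.percentile(p[:,2],[2,50,98]).round(4); t=p[p[:,2]>zt[2]-.004]
    print(n,len(p),zt,rect(p[:,:2]),"top",len(t),rect(t[:,:2]))
    if n=="black":
        t=p[p[:,2]>.012]; print("wall",rect(t[:,:2]))
```

```text
black 14641 [0.0033 0.0052 0.017 ] [ 0.529  -0.2912  0.1729  0.1389 81.7831] top 1942 [ 0.529  -0.2912  0.1729  0.1389 81.7831]
wall [ 0.529  -0.2912  0.1729  0.1389 81.7831]
grey 3319 [0.0058 0.0082 0.0309] [ 0.5731 -0.1198  0.1094  0.0793  0.5962] top 809 [ 0.5594 -0.1198  0.0551  0.023   0.5496]
orange 4324 [0.0019 0.0081 0.0318] [ 5.6910e-01  6.1000e-03  1.1300e-01  8.2300e-02 -6.3091e+00] top 726 [ 5.6280e-01  6.4000e-03  7.0100e-02  2.4200e-02 -7.8234e+00]
white 3872 [0.0059 0.0082 0.0308] [ 0.5616  0.1262  0.1097  0.0807 -0.4524] top 695 [0.5496 0.1261 0.055  0.0207 0.2968]
cement 1506 [0.0325 0.0439 0.0678] [6.95000e-01 6.84000e-02 3.60000e-02 3.58000e-02 8.90421e+01] top 512 [6.94800e-01 6.84000e-02 2.29000e-02 2.25000e-02 4.23164e+01]
wpot 976 [0.0374 0.0465 0.0483] [ 0.6908 -0.0836  0.0346  0.0335  9.7717] top 923 [  0.691   -0.0837   0.0338   0.0332 -14.9492]
```

Sizes agree with the spec to about 1 mm (the runner measures 109x79 and the tray 173x139). Going down on the grey runner.

Scaled: 0.2365 m / 0.6 = 0.3942, 0.04 m / 0.6 = 0.0667.

>>> {"api": "pendant", "payload": {
  "rows": {"ticks": [[0.005, 0.0075, 0.0667, 0, 0, 0], [0.005, 0.0075, 0.1333, 0, 0, 0], [0.005, 0.0075, 0.2, 0, 0, 0], [0.005, 0.0075, 0.2667, 0, 0, 0], [0.005, 0.0075, 0.3167, 0, 0, 0], [0.005, 0.0075, 0.35, 0, 0, 0], [0.005, 0.0075, 0.375, 0, 0, 0], [0.005, 0.0075, 0.3867, 0, 0, 0], [0.005, 0.0075, 0.3942, 0, 0, 0], [0.005, 0.0075, 0.3942, 0, 0, 0]]},
  "jaw": 0.05,
  "grip_n": 15
}}

```text
time_s: 2.32
tcp_pos: [0.5729, -0.1195, 0.013]
eef_rot: [180.0, 0.0, -0.0]
contact_force: [-0.0, 0.4, 0.1]
gripper_width: 0.0498
gripper_force: 0.0
```

>>> {"api": "pendant", "payload": {
  "rows": {"ticks": [[0, 0, 0, 0, 0, 0], [0, 0, 0, 0, 0, 0], [0, 0, 0, 0, 0, 0], [0, 0, 0, 0, 0, 0], [0, 0, 0, 0, 0, 0], [0, 0, 0, 0, 0, 0]]},
  "jaw": 0.015,
  "grip_n": 15
}}

```text
time_s: 2.82
tcp_pos: [0.5732, -0.1195, 0.0138]
eef_rot: [-180.0, -0.0, -0.0]
contact_force: [-0.5, 0.1, -0.0]
gripper_width: 0.0174
gripper_force: 0.0
```

>>> {"api": "pendant", "payload": {
  "rows": {"ticks": [[0, 0, 0, 0, 0, 0], [0, 0, 0, 0, 0, 0], [0, 0, 0, 0, 0, 0]]},
  "jaw": 0.005,
  "grip_n": 15
}}

```text
time_s: 3.07
tcp_pos: [0.573, -0.1195, 0.0134]
eef_rot: [180.0, 0.0, 0.0]
contact_force: [-0.0, -0.1, -0.3]
gripper_width: 0.0059
gripper_force: 0.0
```

Run:
```python
from h import *
print(pose())
c=r.capture("wrist"); np.savez("w2.npz",**c); cv2.imwrite("pics/w2.png",c["frame"][:,:,::-1])
```

```text
(3.0667, array([ 0.573 , -0.1195,  0.0134]), array([180.,   0.,   0.]), array([  7.3,  22.8, -23.6,   0. , -43.7,  82.7]), 0.005911092296950558)
```

View pics/w2.png

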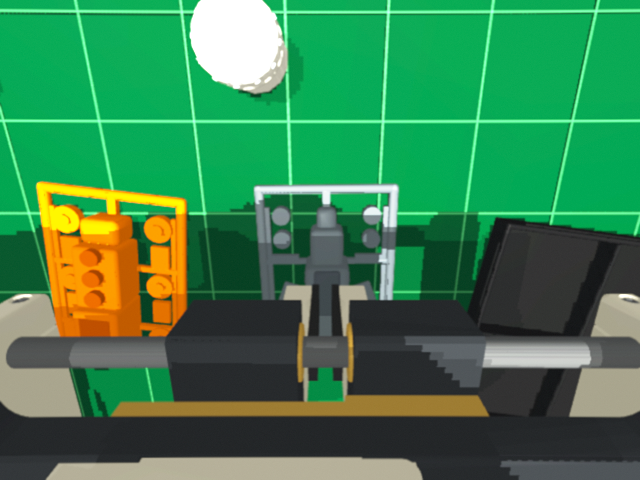

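The pads at (325,310) have closed to 6 mm without gripping, though the hull should be 24 mm wide there. I'll check the hull's profile and whether the runner has moved.

Run:
```python
from h import *
for f,b in (("w1",(285,140,372,248)),("w2",(240,180,410,300))):
    c=dict(np.load(f+".npz"))
    p=measure(c,b,lambda H,S,V,z:~((H>55)&(H<95)&(S>80))&(z>.0055)&(z<.06)); print(f,rect(p[:,:2]), p.max(0))
    for x in np.arange(.515,.633,.006):
        q=p[abs(p[:,0]-x)<.003]; h=q[q[:,2]>.013]
        if len(h): print(x.round(3),"zmax",h[:,2].max().round(4),"y",h[:,1].min().round(4),h[:,1].max().round(4))
```

```text
w1 [ 0.5731 -0.1198  0.1094  0.0793  0.5962] [ 0.6277702  -0.07973258  0.03259366]
0.533 zmax 0.0313 y -0.1304 -0.1097
0.539 zmax 0.0313 y -0.1316 -0.1084
0.545 zmax 0.0321 y -0.1315 -0.1085
0.551 zmax 0.0316 y -0.1315 -0.1085
0.557 zmax 0.0303 y -0.1314 -0.1086
0.563 zmax 0.0319 y -0.1314 -0.1086
0.569 zmax 0.0324 y -0.1313 -0.1086
0.575 zmax 0.0322 y -0.1313 -0.1087
0.581 zmax 0.0316 y -0.1312 -0.1075
0.587 zmax 0.0326 y -0.1311 -0.1086
0.593 zmax 0.0227 y -0.1278 -0.1111
0.599 zmax 0.024 y -0.1277 -0.1111
0.605 zmax 0.0228 y -0.1277 -0.1112
0.611 zmax 0.0158 y -0.123 -0.1147
0.617 zmax 0.0145 y -0.123 -0.1147
w2 [ 5.92400e-01 -1.19800e-01  7.96000e-02  7.10000e-02 -8.93676e+01] [ 0.62823097 -0.07979991  0.05927871]
0.569 zmax 0.0312 y -0.1219 -0.116
0.575 zmax 0.032 y -0.1316 -0.1084
0.581 zmax 0.0564 y -0.1377 -0.1084
0.587 zmax 0.0593 y -0.1376 -0.1001
0.593 zmax 0.023 y -0.1285 -0.1109
0.599 zmax 0.0231 y -0.1284 -0.111
0.605 zmax 0.0232 y -0.1285 -0.111
0.611 zmax 0.016 y -0.1246 -0.1148
0.617 zmax 0.0147 y -0.1235 -0.1159
```

Run:
```python
from h import *
c=dict(np.load("w1.npz")); p=measure(c,(285,140,372,248),lambda H,S,V,z:(z>.0)&(z<.06))
for y in np.arange(-.164,-.073,.004):
    print(y.round(3),[int(1000*np.median(q)) if len(q:=p[(abs(p[:,0]-x)<.003)&(abs(p[:,1]-y)<.002),2]) else -1 for x in np.arange(.555,.595,.005)])
s=r.get_state(); print(s["gripper_force"],s["contact_force"])
g=cv2.resize(dict(np.load("w2.npz"))["frame"][180:400,220:430],None,fx=2.6,fy=2.6); cv2.imwrite("pics/w2z.png",g[:,:,::-1])
```

```text
-0.164 [2, 3, 2, 2, 2, 2, 2, 2]
-0.16 [2, 3, 3, 5, 3, 3, 3, 3]
-0.156 [7, 7, 7, 7, 7, 6, 7, 7]
-0.152 [7, 6, 6, 6, 5, 6, 7, 5]
-0.148 [7, 6, 2, 2, 1, 2, 6, 3]
-0.144 [8, 7, 7, 3, 2, 2, 6, 3]
-0.14 [8, 7, 7, 3, 2, 2, 6, 2]
-0.136 [8, 7, 8, 2, 2, 2, 6, 2]
-0.132 [26, 25, 26, 26, 24, 16, 4, 2]
-0.128 [28, 28, 28, 28, 28, 28, 27, 19]
-0.124 [28, 29, 30, 30, 30, 30, 28, 21]
-0.12 [28, 29, 30, 30, 30, 30, 28, 21]
-0.116 [28, 29, 30, 30, 29, 30, 28, 21]
-0.112 [28, 28, 29, 28, 29, 29, 27, 20]
-0.108 [26, 28, 27, 27, 27, 27, 15, 2]
-0.104 [7, 8, 7, 2, 2, 3, 2, 2]
-0.1 [7, 7, 7, 2, 2, 3, 6, 2]
-0.096 [7, 7, 7, 2, 2, 4, 6, 2]
-0.092 [8, 7, 3, 2, 2, 5, 6, 2]
-0.088 [6, 2, 2, 3, 3, 6, 6, 2]
-0.084 [6, 6, 6, 7, 7, 7, 7, 6]
-0.08 [6, 3, 6, 6, 6, 7, 6, 6]
-0.076 [2, 2, 3, 2, 2, 2, 2, 2]
0.0 [-0.16737132  0.32269639  0.25133053]
```

View pics/w2z.png

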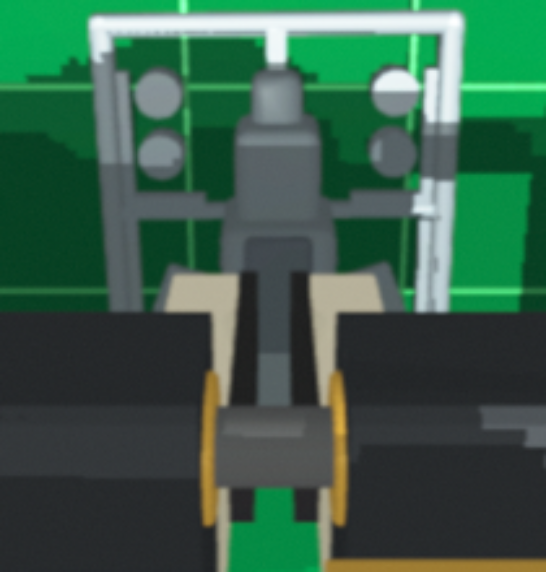

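Run:
```python
from h import *
c=dict(np.load("w2.npz")); W,_,_=cloud(c)
for v in (280,284,287,290,295,300,310,320,330):
    print(v,[tuple((1000*W[v,u]).round(0).astype(int)) for u in (292,300,308,314,325,336,344,352)])
```

```text
280 [(np.int64(568), np.int64(-99), np.int64(2)), (np.int64(568), np.int64(-104), np.int64(2)), (np.int64(581), np.int64(-110), np.int64(30)), (np.int64(582), np.int64(-113), np.int64(31)), (np.int64(581), np.int64(-119), np.int64(30)), (np.int64(582), np.int64(-125), np.int64(31)), (np.int64(580), np.int64(-129), np.int64(28)), (np.int64(569), np.int64(-136), np.int64(3))]
284 [(np.int64(568), np.int64(-99), np.int64(7)), (np.int64(566), np.int64(-104), np.int64(2)), (np.int64(578), np.int64(-110), np.int64(28)), (np.int64(579), np.int64(-113), np.int64(30)), (np.int64(579), np.int64(-119), np.int64(31)), (np.int64(579), np.int64(-125), np.int64(31)), (np.int64(578), np.int64(-129), np.int64(29)), (np.int64(566), np.int64(-136), np.int64(3))]
287 [(np.int64(585), np.int64(-103), np.int64(46)), (np.int64(585), np.int64(-107), np.int64(46)), (np.int64(585), np.int64(-111), np.int64(46)), (np.int64(583), np.int64(-114), np.int64(42)), (np.int64(578), np.int64(-119), np.int64(31)), (np.int64(583), np.int64(-125), np.int64(43)), (np.int64(585), np.int64(-128), np.int64(46)), (np.int64(58
[... 1743 characters left out ...]
112), np.int64(73)), (np.int64(583), np.int64(-115), np.int64(73)), (np.int64(556), np.int64(-119), np.int64(28)), (np.int64(584), np.int64(-124), np.int64(74)), (np.int64(584), np.int64(-127), np.int64(75)), (np.int64(613), np.int64(-126), np.int64(122))]
330 [(np.int64(613), np.int64(-111), np.int64(127)), (np.int64(609), np.int64(-113), np.int64(120)), (np.int64(584), np.int64(-113), np.int64(81)), (np.int64(584), np.int64(-115), np.int64(81)), (np.int64(550), np.int64(-119), np.int64(29)), (np.int64(584), np.int64(-123), np.int64(81)), (np.int64(585), np.int64(-126), np.int64(83)), (np.int64(611), np.int64(-126), np.int64(124))]<stdin>:4: RuntimeWarning: invalid value encountered in cast
```

Run:
```python
from h import *
c=dict(np.load("side0.npz")); W,_,_=cloud(c); b=W[190:225,200:285].reshape(-1,3); b=b[(b[:,2]>.1)&(b[:,1]>-.1)&(b[:,1]<.1)]
print("side tips z",np.percentile(b[:,2],[0,1,5]), "x",b[b[:,2]<.24][:,0].min(),b[b[:,2]<.24][:,0].max(), "y",np.percentile(b[b[:,2]<.24][:,1],[2,98]))
print(pose(), r.grip_depth)
c=r.capture("side"); W,_,_=cloud(c); np.savez("s2.npz",**c); cv2.imwrite("pics/s2.png",cv2.resize(c["frame"][160:340,200:400],None,fx=3,fy=3)[:,:,::-1])
```

```text
side tips z [0.22235724 0.22377678 0.22921716] x 0.614825346748256 0.7346090760662403 y [-0.0084889   0.01683162]
(3.1167, array([ 0.573 , -0.1195,  0.0134]), array([180.,   0.,   0.]), array([  7.3,  22.8, -23.6,   0. , -43.7,  82.7]), 0.005456224570571685) 0.0188
```

View pics/s2.png

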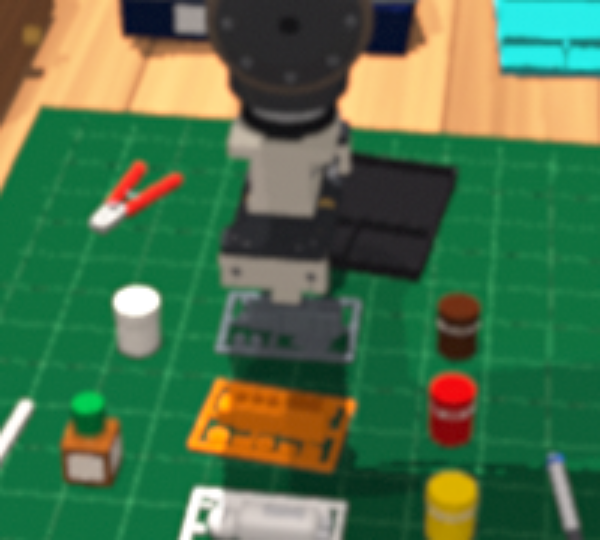

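Both cameras show the fingertips about 29-30 mm above the reported TCP: the wrist depth puts the tips at z≈0.043 while the TCP reads 0.0134. The fingers therefore closed above the hull, and nothing moved. The xy position agrees. I'll treat the true tip as reported z + 0.0295, then open and descend slowly.

Scaled: 0.0295 m / 0.6 = 0.0492, 0.0275 m / 0.6 = 0.0458.

>>> {"api": "pendant", "payload": {
  "rows": {"ticks": [[0, 0, 0, 0, 0, 0], [0, 0, 0, 0, 0, 0], [0, 0, 0, 0, 0, 0], [0, 0, 0, 0, 0, 0], [0, 0, 0.0083, 0, 0, 0], [0, 0, 0.0167, 0, 0, 0], [0, 0, 0.025, 0, 0, 0], [0, 0, 0.0333, 0, 0, 0], [0, 0, 0.0417, 0, 0, 0], [0, 0, 0.0458, 0, 0, 0], [0, 0, 0.0492, 0, 0, 0], [0, 0, 0.0492, 0, 0, 0]]},
  "jaw": 0.05,
  "grip_n": 15
}}

```text
time_s: 4.17
tcp_pos: [0.5727, -0.1196, -0.0167]
eef_rot: [180.0, 0.1, -0.0]
contact_force: [0.3, 0.2, 0.3]
gripper_width: 0.0499
gripper_force: 0.0
```

>>> {"api": "pendant", "payload": {
  "rows": {"ticks": [[0, 0, 0, 0, 0, 0], [0, 0, 0, 0, 0, 0], [0, 0, 0, 0, 0, 0], [0, 0, 0, 0, 0, 0], [0, 0, 0, 0, 0, 0], [0, 0, 0, 0, 0, 0]]},
  "jaw": 0.01,
  "grip_n": 15
}}

```text
time_s: 4.67
tcp_pos: [0.5731, -0.1195, -0.0159]
eef_rot: [-180.0, -0.0, 0.0]
contact_force: [-0.9, 0.3, 1.6]
gripper_width: 0.0239
gripper_force: 15.0
```

Gripped: 24 mm at 15 N. Next is lifting it, carrying it over the black bay and lowering it.

Scaled: 0.203 m / 0.6 = 0.3383, -0.08 m / 0.6 = -0.1333, 8.8 degrees / 180 = 0.0489.

>>> {"api": "pendant", "payload": {
  "rows": {"ticks": [[0, 0, -0.0417, 0, 0, 0], [0, 0, -0.1, 0, 0, 0], [-0.0133, 0.05, -0.1333, 0, 0, 0.0167], [-0.0267, 0.1083, -0.1333, 0, 0, 0.0333], [-0.0433, 0.175, -0.1333, 0, 0, 0.0489], [-0.06, 0.2417, -0.1333, 0, 0, 0.0489], [-0.0733, 0.3, -0.1333, 0, 0, 0.0489], [-0.0808, 0.3383, -0.1333, 0, 0, 0.0489], [-0.0808, 0.3383, -0.1333, 0, 0, 0.0489], [-0.0808, 0.3383, -0.1333, 0, 0, 0.0489]]}
}}

```text
time_s: 5.5
tcp_pos: [0.5237, -0.3238, 0.0636]
eef_rot: [-180.0, 0.0, -9.0]
contact_force: [-0.0, 0.1, -0.5]
gripper_width: 0.0236
gripper_force: 15.0
```

Run:
```python
from h import *
print(pose()); c=r.capture("wrist"); np.savez("w3.npz",**c); cv2.imwrite("pics/w3.png",c["frame"][:,:,::-1])
for n,f in (("tray",lambda H,S,V,z:(V<75)&(S<110)&(z<.03)),):
    p=measure(c,(180,100,640,300),f); t=p[p[:,2]>.011]; print(n,rect(p[:,:2]),rect(t[:,:2]),np.percentile(p[:,2],[2,98]))
```

```text
(5.5, array([ 0.5237, -0.3238,  0.0636]), array([-1.7999e+02,  2.0000e-02, -8.9600e+00]), array([-13.6,  21.8, -16.8,  -0. , -51.4,  94.6]), 0.02364192471743974)
tray [ 0.5415 -0.2963  0.1679  0.1125 81.9554] [ 5.61400e-01 -3.03700e-01  1.59000e-01  7.16000e-02  8.22653e+01] [0.00376927 0.01704397]
```

View pics/w3.png

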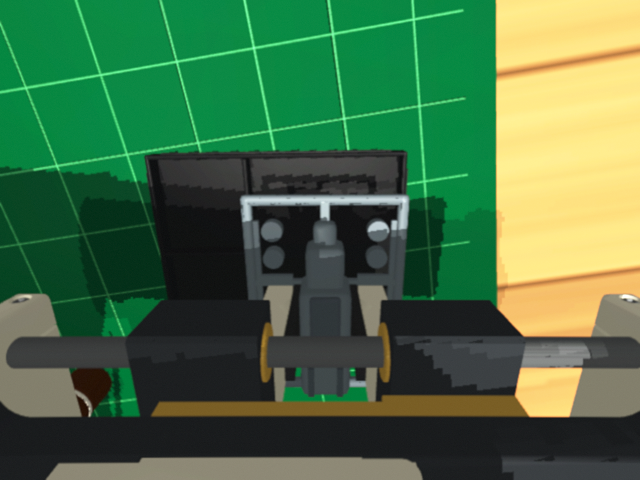

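The runner hangs level and square over the bay (frame top at (325,200), tray at (280,160)). Lowering and releasing it.

Scaled: 0.077 m / 0.6 = 0.1283, 0.076 m / 0.6 = 0.1267.

>>> {"api": "pendant", "payload": {
  "rows": {"ticks": [[0.0017, -0.0017, 0.0417, 0, 0, 0], [0.0017, -0.0017, 0.075, 0, 0, 0], [0.0017, -0.0017, 0.1, 0, 0, 0], [0.0017, -0.0017, 0.1133, 0, 0, 0], [0.0017, -0.0017, 0.1217, 0, 0, 0], [0.0017, -0.0017, 0.1267, 0, 0, 0], [0.0017, -0.0017, 0.1283, 0, 0, 0], [0.0017, -0.0017, 0.1283, 0, 0, 0]]}
}}

```text
time_s: 6.22
tcp_pos: [0.5262, -0.3216, -0.0126]
eef_rot: [180.0, -0.1, -8.8]
contact_force: [-0.4, -0.2, 0.0]
gripper_width: 0.0241
gripper_force: 15.0
```

>>> {"api": "pendant", "payload": {
  "rows": {"ticks": [[0, 0, 0, 0, 0, 0], [0, 0, 0, 0, 0, 0], [0, 0, 0, 0, 0, 0], [0, 0, -0.0167, 0, 0, 0], [0, 0, -0.05, 0, 0, 0], [0, 0, -0.1167, 0, 0, 0], [0, 0, -0.1667, 0, 0, 0], [0, 0, -0.1667, 0, 0, 0]]},
  "jaw": 0.042
}}

```text
time_s: 6.88
tcp_pos: [0.5296, -0.3235, 0.095]
eef_rot: [179.8, -0.6, -8.7]
contact_force: [1.2, -0.8, 1.0]
gripper_width: 0.0422
gripper_force: 0.0
```

Run:
```python
from h import *
print(pose()); c=r.capture("wrist"); np.savez("w4.npz",**c); cv2.imwrite("pics/w4.png",c["frame"][:,:,::-1])
p=measure(c,(180,80,640,300),lambda H,S,V,z:(V<75)&(S<110)&(z<.03)); print(rect(p[:,:2]))
```

```text
(6.8833, array([ 0.5296, -0.3235,  0.095 ]), array([179.83,  -0.61,  -8.72]), array([-13.3,  19.9, -15. ,   0.1, -54.5,  94.5]), 0.04216881953419817)
[ 0.537  -0.2953  0.1749  0.1217 81.9019]
```

View pics/w4.png

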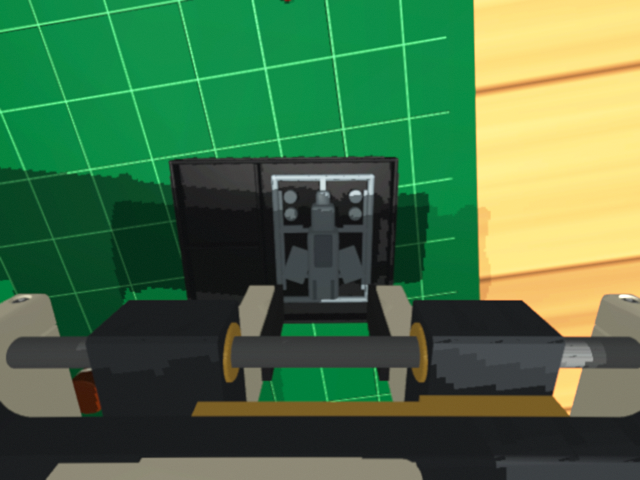

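The grey runner lies flat and inside the bay (frame from (273,176) to (373,300)). Next I'll rise over the pots to measure them, along with the white runner and blue tray.

The manual's scale: shifts go in shares of 0.6 m and turns go in shares of 180 degrees. Converting my numbers, -0.342 m / 0.6 = -0.57, -0.325 m / 0.6 = -0.5417, -8.8 degrees / 180 = -0.0489.

>>> {"api": "pendant", "payload": {
  "rows": {"ticks": [[-0.0167, -0.0333, -0.05, 0, 0, 0], [-0.0333, -0.075, -0.0917, 0, 0, -0.0167], [-0.05, -0.1333, -0.125, 0, 0, -0.0333], [-0.0667, -0.1917, -0.15, 0, 0, -0.0489], [-0.0833, -0.25, -0.175, 0, 0, -0.0489], [-0.1, -0.3083, -0.2, 0, 0, -0.0489], [-0.1167, -0.3667, -0.225, 0, 0, -0.0489], [-0.1333, -0.425, -0.2417, 0, 0, -0.0489], [-0.15, -0.4833, -0.2583, 0, 0, -0.0489], [-0.1642, -0.5417, -0.2717, 0, 0, -0.0489], [-0.1642, -0.57, -0.2717, 0, 0, -0.0489], [-0.1642, -0.57, -0.2717, 0, 0, -0.0489]]},
  "jaw": 0.06
}}

```text
time_s: 7.93
tcp_pos: [0.4807, 0.0343, 0.2506]
eef_rot: [-179.9, -0.1, 0.2]
contact_force: [0.2, -1.0, -0.0]
gripper_width: 0.0602
gripper_force: 0.0
```

>>> {"api": "pendant", "payload": {
  "rows": {"ticks": [[0, 0, 0, 0, 0, 0], [0, 0, 0, 0, 0, 0], [0, 0, 0, 0, 0, 0]]}
}}

```text
time_s: 8.18
tcp_pos: [0.4803, 0.0306, 0.2496]
eef_rot: [180.0, 0.0, -0.1]
contact_force: [0.2, -0.3, 0.7]
gripper_width: 0.0601
gripper_force: 0.0
```

Run:
```python
from h import *
print(pose()); c=r.capture("wrist"); np.savez("w5.npz",**c); cv2.imwrite("pics/w5.png",c["frame"][:,:,::-1])
for n,f in {"red":lambda H,S,V,z:((H<8)|(H>172))&(S>140)&(z>.04)&(z<.06),"yellow":lambda H,S,V,z:(H>20)&(H<35)&(S>140)&(z>.04)&(z<.06),
 "brown":lambda H,S,V,z:(z>.043)&(z<.055)&(V<150)&((H<25)|(H>170)),"blue":lambda H,S,V,z:(H>100)&(H<130)&(S>120)&(z<.03),"bluewall":lambda H,S,V,z:(H>100)&(H<130)&(S>120)&(z<.03)&(z>.013)}.items():
    try: p=measure(c,(0,0,640,300),f); print(n,len(p),rect(p[:,:2]),np.percentile(p[:,2],[2,98]).round(4))
    except Exception as e: print(n,e)
```

```text
(8.1833, array([0.4803, 0.0306, 0.2496]), array([ 1.7998e+02,  4.0000e-02, -5.0000e-02]), array([ 27.1,   0.2, -18.2,  -0. , -71.7,  62.8]), 0.06009414768633933)
red 630 [ 4.35800e-01 -4.40000e-03  3.37000e-02  3.24000e-02  5.72423e+01] [0.0418 0.0478]
yellow 641 [ 4.30200e-01  1.06100e-01  3.35000e-02  3.29000e-02 -8.15936e+01] [0.0414 0.0481]
brown 600 [  0.4367  -0.109    0.0325   0.0317 -30.7481] [0.0437 0.0479]
blue 18442 [  0.5237   0.306    0.1861   0.1431 -78.8126] [0.0034 0.0172]
bluewall 2748 [  0.5238   0.3007   0.1755   0.1405 -78.4063] [0.0133 0.018 ]
```

View pics/w5.png

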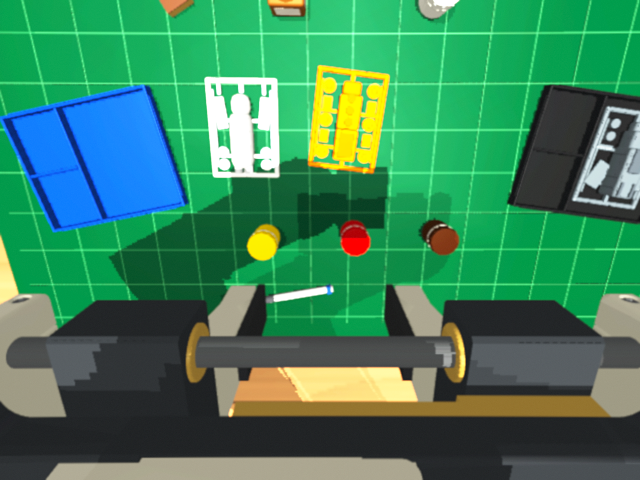

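All parts are visible: yellow (263,242), red (355,237), brown (440,238), white runner (243,128), blue tray (95,158). Sizes check out. Now the white runner.

Scaled: 0.266 m / 0.6 = 0.4433, 0.25 m / 0.6 = 0.4167.

>>> {"api": "pendant", "payload": {
  "rows": {"ticks": [[0.0333, -0.0417, 0.0333, 0, 0, 0], [0.0667, -0.0833, 0.075, 0, 0, 0], [0.1, -0.125, 0.1167, 0, 0, 0], [0.1358, -0.1592, 0.1667, 0, 0, 0], [0.1358, -0.1592, 0.23, 0, 0, 0], [0.1358, -0.1592, 0.2917, 0, 0, 0], [0.1358, -0.1592, 0.35, 0, 0, 0], [0.1358, -0.1592, 0.3917, 0, 0, 0], [0.1358, -0.1592, 0.4167, 0, 0, 0], [0.1358, -0.1592, 0.4333, 0, 0, 0], [0.1358, -0.1592, 0.4433, 0, 0, 0], [0.1358, -0.1592, 0.4433, 0, 0, 0]]},
  "jaw": 0.05,
  "grip_n": 15
}}

```text
time_s: 9.23
tcp_pos: [0.5618, 0.1261, -0.017]
eef_rot: [180.0, 0.1, -0.1]
contact_force: [-0.4, -0.1, 0.2]
gripper_width: 0.0501
gripper_force: 0.0
```

>>> {"api": "pendant", "payload": {
  "rows": {"ticks": [[0, 0, 0, 0, 0, 0], [0, 0, 0, 0, 0, 0], [0, 0, 0, 0, 0, 0], [0, 0, 0, 0, 0, 0], [0, 0, 0, 0, 0, 0], [0, 0, 0, 0, 0, 0]]},
  "jaw": 0.01,
  "grip_n": 15
}}

```text
time_s: 9.73
tcp_pos: [0.5625, 0.1271, -0.0153]
eef_rot: [-180.0, -0.1, 0.0]
contact_force: [-1.6, -0.1, 5.0]
gripper_width: 0.024
gripper_force: 15.0
```

Scaled: -0.1438 m / 0.6 = -0.2397, -0.08 m / 0.6 = -0.1333, -11.8 degrees / 180 = -0.0656.

>>> {"api": "pendant", "payload": {
  "rows": {"ticks": [[0, 0, -0.0333, 0, 0, 0], [0, 0, -0.0833, 0, 0, 0], [-0.0083, -0.0333, -0.1333, 0, 0, -0.0222], [-0.02, -0.0917, -0.1333, 0, 0, -0.0444], [-0.0333, -0.15, -0.1333, 0, 0, -0.0656], [-0.0467, -0.2, -0.1333, 0, 0, -0.0656], [-0.0522, -0.2397, -0.1333, 0, 0, -0.0656], [-0.0522, -0.2397, -0.1333, 0, 0, -0.0656], [-0.0522, -0.2397, -0.1333, 0, 0, -0.0656], [-0.0522, -0.2397, -0.1333, 0, 0, -0.0656]]}
}}

```text
time_s: 10.57
tcp_pos: [0.5304, 0.2705, 0.0637]
eef_rot: [180.0, 0.0, 11.8]
contact_force: [1.1, -0.2, -0.4]
gripper_width: 0.0239
gripper_force: 15.0
```

Run:
```python
from h import *
print(pose()); c=r.capture("wrist"); np.savez("w6.npz",**c); cv2.imwrite("pics/w6.png",c["frame"][:,:,::-1])
```

```text
(10.5667, array([0.5304, 0.2705, 0.0637]), array([1.7999e+02, 3.0000e-02, 1.1830e+01]), array([ 45.8,  20.1, -19.5,  -0. , -50.5,  56. ]), 0.0238924795974815)
```

View pics/w6.png

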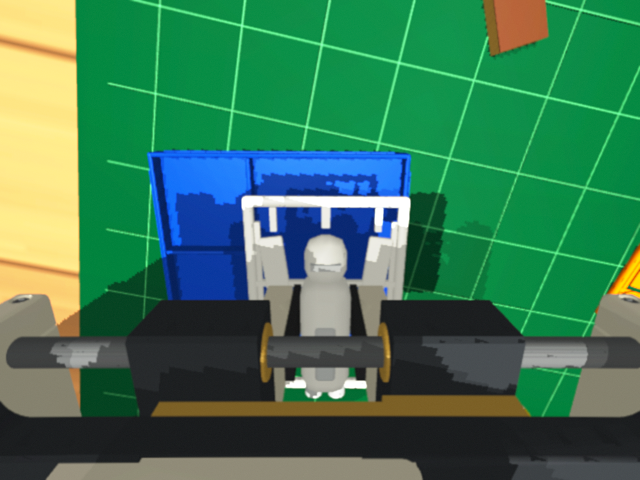

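The white runner is held level and square over the blue bay, with the same picture relation as the grey one. Lowering and releasing it.

Scaled: 0.077 m / 0.6 = 0.1283, 0.076 m / 0.6 = 0.1267.

>>> {"api": "pendant", "payload": {
  "rows": {"ticks": [[0, 0, 0.0417, 0, 0, 0], [0, 0, 0.075, 0, 0, 0], [0, 0, 0.1, 0, 0, 0], [0, 0, 0.1133, 0, 0, 0], [0, 0, 0.1217, 0, 0, 0], [0, 0, 0.1267, 0, 0, 0], [0, 0, 0.1283, 0, 0, 0], [0, 0, 0.1283, 0, 0, 0]]}
}}

```text
time_s: 11.28
tcp_pos: [0.5312, 0.2707, -0.0125]
eef_rot: [-180.0, -0.0, 11.8]
contact_force: [-0.9, 0.5, -0.7]
gripper_width: 0.0239
gripper_force: 15.0
```

>>> {"api": "pendant", "payload": {
  "rows": {"ticks": [[0, 0, 0, 0, 0, 0], [0, 0, 0, 0, 0, 0], [0, 0, 0, 0, 0, 0], [0, 0, 0, 0, 0, 0], [0, 0, -0.0167, 0, 0, 0], [0, 0, -0.05, 0, 0, 0], [0, 0, -0.1167, 0, 0, 0], [0, 0, -0.1667, 0, 0, 0], [0, 0, -0.1667, 0, 0, 0], [0, 0, -0.1667, 0, 0, 0]]},
  "jaw": 0.042
}}

```text
time_s: 12.12
tcp_pos: [0.532, 0.2718, 0.0901]
eef_rot: [-179.8, -0.3, 11.8]
contact_force: [-0.0, -0.7, -0.6]
gripper_width: 0.0424
gripper_force: 0.0
```

Run:
```python
from h import *
print(pose()); c=r.capture("wrist"); np.savez("w7.npz",**c); cv2.imwrite("pics/w7.png",c["frame"][:,:,::-1])
p=measure(c,(100,80,440,297),lambda H,S,V,z:(S<70)&(V>110)&(z<.05)); print(rect(p[:,:2]),np.percentile(p[:,2],[2,50,98]))
```

```text
(12.1167, array([0.532 , 0.2718, 0.0901]), array([-179.84,   -0.26,   11.82]), array([ 45.8,  18.4, -17.9,   0. , -53.3,  56. ]), 0.042414828798031316)
[ 0.5324  0.2709  0.1062  0.0814 11.8049] [0.00488511 0.01017139 0.03306781]
```

White runner confirmed at (0.532,0.271), flat, bar tops 10.2 mm (10.5 expected). Next the yellow pot, tips 17 mm above its underside.

Scaled: 0.14 m / 0.6 = 0.2333, -0.1317 m / 0.6 = -0.2195.

>>> {"api": "pendant", "payload": {
  "rows": {"ticks": [[-0.0333, 0.0333, 0, 0, 0, 0], [-0.075, 0.08, 0, 0, 0, 0], [-0.12, 0.1267, 0, 0, 0, 0], [-0.1667, 0.175, 0, 0, 0, 0], [-0.2, 0.2133, 0.0167, 0, 0, 0], [-0.2195, 0.2333, 0.05, 0, 0, 0], [-0.2195, 0.2333, 0.0917, 0, 0, 0], [-0.2195, 0.2333, 0.125, 0, 0, 0], [-0.2195, 0.2333, 0.1467, 0, 0, 0], [-0.2195, 0.2333, 0.1592, 0, 0, 0], [-0.2195, 0.2333, 0.1608, 0, 0, 0], [-0.2195, 0.2333, 0.1608, 0, 0, 0]]},
  "jaw": 0.06,
  "grip_n": 15
}}

```text
time_s: 13.17
tcp_pos: [0.4301, 0.1064, -0.0101]
eef_rot: [179.9, 0.1, 11.8]
contact_force: [-0.6, -0.2, 0.6]
gripper_width: 0.0598
gripper_force: 0.0
```

>>> {"api": "pendant", "payload": {
  "rows": {"ticks": [[0, 0, 0, 0, 0, 0], [0, 0, 0, 0, 0, 0], [0, 0, 0, 0, 0, 0], [0, 0, 0, 0, 0, 0], [0, 0, 0, 0, 0, 0], [0, 0, 0, 0, 0, 0]]},
  "jaw": 0.02,
  "grip_n": 15
}}

```text
time_s: 13.67
tcp_pos: [0.4308, 0.1069, -0.0092]
eef_rot: [-180.0, -0.0, 11.8]
contact_force: [-1.0, -0.1, 4.2]
gripper_width: 0.0338
gripper_force: 15.0
```

Scaled: -0.224 m / 0.6 = -0.3733, 0.0977 m / 0.6 = 0.1628.

>>> {"api": "pendant", "payload": {
  "rows": {"ticks": [[0, 0, -0.025, 0, 0, 0], [0, 0, -0.0667, 0, 0, 0], [0.0083, -0.02, -0.1, 0, 0, 0], [0.03, -0.0667, -0.1083, 0, 0, 0], [0.0533, -0.12, -0.1083, 0, 0, 0], [0.0767, -0.1733, -0.1083, 0, 0, 0], [0.1, -0.2267, -0.1083, 0, 0, 0], [0.1233, -0.28, -0.1083, 0, 0, 0], [0.1433, -0.3283, -0.1083, 0, 0, 0], [0.1567, -0.36, -0.1083, 0, 0, 0], [0.1628, -0.3733, -0.1083, 0, 0, 0], [0.1628, -0.3733, -0.1083, 0, 0, 0]]}
}}

```text
time_s: 14.67
tcp_pos: [0.4805, 0.3475, 0.0548]
eef_rot: [180.0, 0.0, 11.9]
contact_force: [0.1, -0.3, -0.5]
gripper_width: 0.0335
gripper_force: 15.0
```

>>> {"api": "pendant", "payload": {
  "rows": {"ticks": [[0, 0, 0.025, 0, 0, 0], [0, 0, 0.05, 0, 0, 0], [0, 0, 0.07, 0, 0, 0], [0, 0, 0.0833, 0, 0, 0], [0, 0, 0.0917, 0, 0, 0], [0, 0, 0.0967, 0, 0, 0], [0, 0, 0.1, 0, 0, 0], [0, 0, 0.1025, 0, 0, 0], [0, 0, 0.1038, 0, 0, 0], [0, 0, 0.1042, 0, 0, 0], [0, 0, 0.1042, 0, 0, 0]]}
}}

```text
time_s: 15.58
tcp_pos: [0.4806, 0.3461, -0.0066]
eef_rot: [-180.0, -0.0, 11.8]
contact_force: [-0.5, -1.7, 2.0]
gripper_width: 0.0335
gripper_force: 15.0
```

Scaled: -0.1 m / 0.6 = -0.1667, -0.08 m / 0.6 = -0.1333.

>>> {"api": "pendant", "payload": {
  "rows": {"ticks": [[0, 0, 0, 0, 0, 0], [0, 0, 0, 0, 0, 0], [0, 0, 0, 0, 0, 0], [0, 0, 0, 0, 0, 0], [0, 0, -0.025, 0, 0, 0], [0, 0, -0.0667, 0, 0, 0], [0, 0, -0.1333, 0, 0, 0], [0, 0, -0.1667, 0, 0, 0], [0, 0, -0.1667, 0, 0, 0], [0, 0, -0.1667, 0, 0, 0]]},
  "jaw": 0.055
}}

```text
time_s: 16.42
tcp_pos: [0.4809, 0.3468, 0.0945]
eef_rot: [-179.9, -0.1, 11.8]
contact_force: [-0.1, -0.6, -1.5]
gripper_width: 0.0548
gripper_force: 0.0
```

Run:
```python
from h import *
print(pose()); c=r.capture("side"); np.savez("s3.npz",**c); cv2.imwrite("pics/s3.png",cv2.resize(c["frame"][190:450,200:410],None,fx=2.3,fy=2.3)[:,:,::-1])
w=r.capture("wrist"); np.savez("w8.npz",**w)
try: p=measure(w,(150,80,500,300),lambda H,S,V,z:(H>20)&(H<35)&(S>140)&(z>.04)&(z<.06)); print(rect(p[:,:2]),np.percentile(p[:,2],[2,98]))
except Exception as e: print(e)
```

```text
(16.4167, array([0.4809, 0.3468, 0.0945]), array([-1.7987e+02, -1.4000e-01,  1.1800e+01]), array([ 54.7,  17.8, -18.1,  -0. , -53.8,  47.1]), 0.05476504955940079)
[4.79900e-01 3.46300e-01 3.35000e-02 3.32000e-02 4.44269e+01] [0.04233129 0.0502426 ]
```

View pics/s3.png

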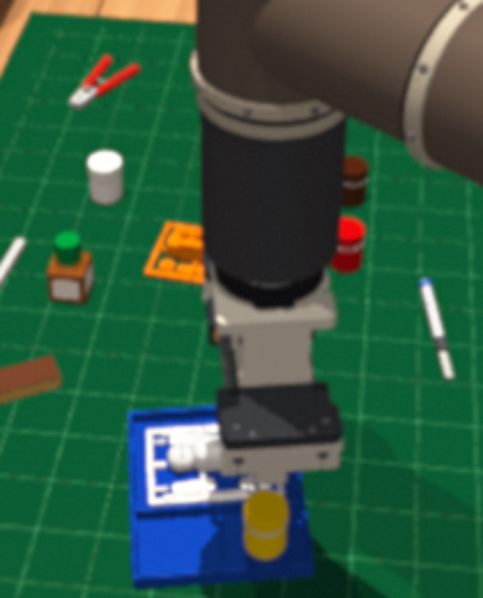

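The yellow pot stands in the blue pocket at (0.480,0.346) with its top at 50 mm, as it should (image (265,525)). Now red.

Scaled: 0.3333 m / 0.6 = 0.5555, -0.1148 m / 0.6 = -0.1913, 11.8 degrees / 180 = 0.0656.

>>> {"api": "pendant", "payload": {
  "rows": {"ticks": [[-0.0083, 0.025, 0, 0, 0, 0.0167], [-0.025, 0.075, 0, 0, 0, 0.0333], [-0.045, 0.1333, 0, 0, 0, 0.05], [-0.0667, 0.1933, 0, 0, 0, 0.0656], [-0.0883, 0.2567, 0, 0, 0, 0.0656], [-0.11, 0.32, 0, 0, 0, 0.0656], [-0.1317, 0.3833, 0, 0, 0, 0.0656], [-0.1517, 0.4433, 0, 0, 0, 0.0656], [-0.17, 0.495, 0, 0, 0, 0.0656], [-0.1833, 0.5333, 0, 0, 0, 0.0656], [-0.1913, 0.5555, 0, 0, 0, 0.0656], [-0.1913, 0.5555, 0, 0, 0, 0.0656]]},
  "jaw": 0.06
}}

```text
time_s: 17.52
tcp_pos: [0.4342, -0.0064, 0.0916]
eef_rot: [179.9, 0.2, -0.2]
contact_force: [0.6, 0.5, -0.8]
gripper_width: 0.0603
gripper_force: 0.0
```

>>> {"api": "pendant", "payload": {
  "rows": {"ticks": [[0, 0, 0.0333, 0, 0, 0], [0, 0, 0.075, 0, 0, 0], [0, 0, 0.1167, 0, 0, 0], [0, 0, 0.1467, 0, 0, 0], [0, 0, 0.1633, 0, 0, 0], [0, 0, 0.1708, 0, 0, 0], [0, 0, 0.1708, 0, 0, 0]]}
}}

```text
time_s: 18.1
tcp_pos: [0.435, -0.004, -0.0111]
eef_rot: [179.9, 0.2, 0.0]
contact_force: [0.7, -0.6, -0.4]
gripper_width: 0.0602
gripper_force: 0.0
```

>>> {"api": "pendant", "payload": {
  "rows": {"ticks": [[0, 0, 0, 0, 0, 0], [0, 0, 0, 0, 0, 0], [0, 0, 0, 0, 0, 0], [0, 0, 0, 0, 0, 0], [0, 0, 0, 0, 0, 0], [0, 0, 0, 0, 0, 0]]},
  "jaw": 0.02,
  "grip_n": 15
}}

```text
time_s: 18.6
tcp_pos: [0.4365, -0.0036, -0.0091]
eef_rot: [-180.0, -0.1, 0.0]
contact_force: [-1.9, 0.9, 3.9]
gripper_width: 0.0334
gripper_force: 15.0
```

Scaled: 0.23 m / 0.6 = 0.3833, -0.075 m / 0.6 = -0.125.

>>> {"api": "pendant", "payload": {
  "rows": {"ticks": [[0, 0, -0.025, 0, 0, 0], [0, 0, -0.075, 0, 0, 0], [0.005, 0.0167, -0.125, 0, 0, 0], [0.02, 0.0667, -0.125, 0, 0, 0], [0.0367, 0.125, -0.125, 0, 0, 0], [0.0533, 0.1833, -0.125, 0, 0, 0], [0.0717, 0.245, -0.125, 0, 0, 0], [0.0883, 0.3033, -0.125, 0, 0, 0], [0.1017, 0.35, -0.125, 0, 0, 0], [0.1108, 0.3767, -0.125, 0, 0, 0], [0.1108, 0.3833, -0.125, 0, 0, 0], [0.1108, 0.3833, -0.125, 0, 0, 0]]}
}}

```text
time_s: 19.6
tcp_pos: [0.5021, -0.2348, 0.0648]
eef_rot: [-180.0, 0.1, -0.1]
contact_force: [-0.2, 0.4, -0.7]
gripper_width: 0.0336
gripper_force: 15.0
```

>>> {"api": "pendant", "payload": {
  "rows": {"ticks": [[0, 0, 0.03, 0, 0, 0], [0, 0, 0.06, 0, 0, 0], [0, 0, 0.0833, 0, 0, 0], [0, 0, 0.0983, 0, 0, 0], [0, 0, 0.1083, 0, 0, 0], [0, 0, 0.1133, 0, 0, 0], [0, 0, 0.1167, 0, 0, 0], [0, 0, 0.1192, 0, 0, 0], [0, 0, 0.1205, 0, 0, 0], [0, 0, 0.1208, 0, 0, 0], [0, 0, 0.1208, 0, 0, 0]]}
}}

```text
time_s: 20.52
tcp_pos: [0.5031, -0.2338, -0.0065]
eef_rot: [180.0, -0.1, 0.0]
contact_force: [-0.4, 0.7, 2.1]
gripper_width: 0.0337
gripper_force: 15.0
```

>>> {"api": "pendant", "payload": {
  "rows": {"ticks": [[0, 0, 0, 0, 0, 0], [0, 0, 0, 0, 0, 0], [0, 0, 0, 0, 0, 0], [0, 0, 0, 0, 0, 0], [0, 0, -0.025, 0, 0, 0], [0, 0, -0.0667, 0, 0, 0], [0, 0, -0.1333, 0, 0, 0], [0, 0, -0.1833, 0, 0, 0], [0, 0, -0.1833, 0, 0, 0], [0, 0, -0.1833, 0, 0, 0]]},
  "jaw": 0.055
}}

```text
time_s: 21.35
tcp_pos: [0.504, -0.234, 0.1051]
eef_rot: [180.0, -0.3, -0.0]
contact_force: [-0.7, 0.1, -1.3]
gripper_width: 0.0547
gripper_force: 0.0
```

Run:
```python
from h import *
print(pose()); w=r.capture("wrist"); np.savez("w9.npz",**w)
try: p=measure(w,(150,80,500,300),lambda H,S,V,z:((H<8)|(H>172))&(S>140)&(z>.04)&(z<.06)); print(rect(p[:,:2]),np.percentile(p[:,2],[2,98]))
except Exception as e: print(e)
```

```text
(21.35, array([ 0.504 , -0.234 ,  0.1051]), array([179.97,  -0.25,  -0.  ]), array([ -4.7,  13.9, -22.1,   0. , -53.7,  94.7]), 0.054672298401043616)
[ 5.01900e-01 -2.32900e-01  3.37000e-02  3.36000e-02  8.58874e+01] [0.04240647 0.05025908]
```

Red stands at (0.502,-0.233), top at 50 mm. Now the cement, gripped by its cap.

Scaled: -0.303 m / 0.6 = -0.505, 0.1925 m / 0.6 = 0.3208.

>>> {"api": "pendant", "payload": {
  "rows": {"ticks": [[0.0167, -0.025, 0, 0, 0, 0], [0.0433, -0.07, 0, 0, 0, 0], [0.0767, -0.1217, 0, 0, 0, 0], [0.1117, -0.1767, 0, 0, 0, 0], [0.1467, -0.2317, 0, 0, 0, 0], [0.1817, -0.2867, 0, 0, 0, 0], [0.2167, -0.3417, 0, 0, 0, 0], [0.2517, -0.3967, 0, 0, 0, 0], [0.2833, -0.445, 0, 0, 0, 0], [0.3067, -0.4833, 0, 0, 0, 0], [0.3208, -0.505, 0, 0, 0, 0], [0.3208, -0.505, 0, 0, 0, 0]]},
  "jaw": 0.048
}}

```text
time_s: 22.4
tcp_pos: [0.6956, 0.0717, 0.1003]
eef_rot: [179.9, 0.1, 0.1]
contact_force: [0.5, -0.2, -0.8]
gripper_width: 0.0478
gripper_force: 0.0
```

>>> {"api": "pendant", "payload": {
  "rows": {"ticks": [[0, 0, 0, 0, 0, 0], [0, 0, 0.0333, 0, 0, 0], [0, 0, 0.075, 0, 0, 0], [0, 0, 0.1083, 0, 0, 0], [0, 0, 0.13, 0, 0, 0], [0, 0, 0.1417, 0, 0, 0], [0, 0, 0.1475, 0, 0, 0], [0, 0, 0.1475, 0, 0, 0]]}
}}

```text
time_s: 23.07
tcp_pos: [0.6949, 0.0687, 0.0141]
eef_rot: [180.0, 0.0, -0.0]
contact_force: [-0.4, -0.3, 0.4]
gripper_width: 0.0478
gripper_force: 0.0
```

>>> {"api": "pendant", "payload": {
  "rows": {"ticks": [[0, 0, 0, 0, 0, 0], [0, 0, 0, 0, 0, 0], [0, 0, 0, 0, 0, 0], [0, 0, 0, 0, 0, 0], [0, 0, 0, 0, 0, 0], [0, 0, 0, 0, 0, 0]]},
  "jaw": 0.012,
  "grip_n": 25
}}

```text
time_s: 23.57
tcp_pos: [0.6955, 0.0694, 0.015]
eef_rot: [-180.0, -0.1, 0.0]
contact_force: [-1.0, 0.7, 4.0]
gripper_width: 0.0234
gripper_force: 25.0
```

Scaled: 0.29 m / 0.6 = 0.4833, -0.08 m / 0.6 = -0.1333, 7 degrees / 180 = 0.0389.

>>> {"api": "pendant", "payload": {
  "rows": {"ticks": [[0, 0, -0.02, 0, 0, 0], [0, 0, -0.0667, 0, 0, 0], [0, 0, -0.1167, 0, 0, 0], [-0.0067, 0.0167, -0.1333, 0, 0, 0.0111], [-0.0267, 0.0633, -0.1333, 0, 0, 0.0222], [-0.05, 0.1217, -0.1333, 0, 0, 0.0389], [-0.075, 0.185, -0.1333, 0, 0, 0.0389], [-0.1, 0.2483, -0.1333, 0, 0, 0.0389], [-0.125, 0.3117, -0.1333, 0, 0, 0.0389], [-0.15, 0.375, -0.1333, 0, 0, 0.0389], [-0.175, 0.4367, -0.1333, 0, 0, 0.0389], [-0.1933, 0.4833, -0.1333, 0, 0, 0.0389]]}
}}

```text
time_s: 24.57
tcp_pos: [0.5773, -0.2232, 0.0951]
eef_rot: [-180.0, -0.0, -7.1]
contact_force: [0.4, 0.5, -0.5]
gripper_width: 0.0235
gripper_force: 25.0
```

>>> {"api": "pendant", "payload": {
  "rows": {"ticks": [[-0.0092, 0.0197, 0, 0, 0, 0], [-0.0183, 0.0342, 0, 0, 0, 0], [-0.0197, 0.0353, 0, 0, 0, 0], [-0.0197, 0.0353, 0, 0, 0, 0], [-0.0197, 0.0353, 0, 0, 0, 0]]}
}}

```text
time_s: 24.98
tcp_pos: [0.5654, -0.2395, 0.0946]
eef_rot: [-180.0, -0.0, -7.0]
contact_force: [-0.3, -0.6, -0.9]
gripper_width: 0.0234
gripper_force: 25.0
```

Run:
```python
from h import *
print(pose()); w=r.capture("wrist"); cv2.imwrite("pics/w10.png",w["frame"][:,:,::-1])
```

```text
(24.9833, array([ 0.5654, -0.2395,  0.0946]), array([-1.80e+02, -2.00e-02, -6.96e+00]), array([ -4.8,  19.7, -15.2,  -0. , -55. ,  87.8]), 0.023403782097232994)
```

View pics/w10.png

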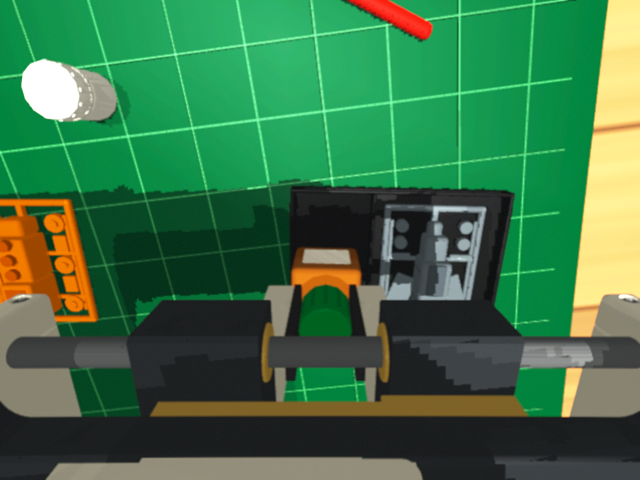

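The bottle hangs upright (cap (325,310), body (325,265)) just over the free pocket. I shift it 5 mm and lower it gently.

Scaled: 0.0775 m / 0.6 = 0.1292, 0.005 m / 0.6 = 0.0083.

>>> {"api": "pendant", "payload": {
  "rows": {"ticks": [[0.0083, 0.0067, 0.03, 0, 0, 0], [0.0083, 0.0067, 0.06, 0, 0, 0], [0.0083, 0.0067, 0.0867, 0, 0, 0], [0.0083, 0.0067, 0.1033, 0, 0, 0], [0.0083, 0.0067, 0.1133, 0, 0, 0], [0.0083, 0.0067, 0.12, 0, 0, 0], [0.0083, 0.0067, 0.1242, 0, 0, 0], [0.0083, 0.0067, 0.1272, 0, 0, 0], [0.0083, 0.0067, 0.1288, 0, 0, 0], [0.0083, 0.0067, 0.1292, 0, 0, 0], [0.0083, 0.0067, 0.1292, 0, 0, 0]]}
}}

```text
time_s: 25.95
tcp_pos: [0.5698, -0.2451, 0.0176]
eef_rot: [180.0, -0.1, -7.0]
contact_force: [-1.0, 0.6, 0.4]
gripper_width: 0.0235
gripper_force: 25.0
```

>>> {"api": "pendant", "payload": {
  "rows": {"ticks": [[0, 0, 0, 0, 0, 0], [0, 0, 0, 0, 0, 0], [0, 0, 0, 0, 0, 0], [0, 0, 0, 0, 0, 0], [0, 0, -0.025, 0, 0, 0], [0, 0, -0.0667, 0, 0, 0], [0, 0, -0.1333, 0, 0, 0], [0, 0, -0.2, 0, 0, 0], [0, 0, -0.2667, 0, 0, 0], [0, 0, -0.3, 0, 0, 0], [0, 0, -0.3, 0, 0, 0], [0, 0, -0.3, 0, 0, 0]]},
  "jaw": 0.048
}}

```text
time_s: 26.95
tcp_pos: [0.57, -0.245, 0.1987]
eef_rot: [-180.0, -0.2, -7.0]
contact_force: [-0.6, 0.3, -1.0]
gripper_width: 0.0481
gripper_force: 0.0
```

>>> {"api": "pendant", "payload": {
  "rows": {"ticks": [[-0.05, 0, 0, 0, 0, 0], [-0.1, 0, 0, 0, 0, 0], [-0.1333, 0, 0, 0, 0, 0], [-0.1333, 0, 0, 0, 0, 0], [-0.1333, 0, 0, 0, 0, 0]]}
}}

```text
time_s: 27.37
tcp_pos: [0.4887, -0.2351, 0.1963]
eef_rot: [-180.0, 0.1, -7.0]
contact_force: [0.4, 0.1, 0.1]
gripper_width: 0.0482
gripper_force: 0.0
```

Run:
```python
from h import *
print(pose()); w=r.capture("wrist"); np.savez("w11.npz",**w); cv2.imwrite("pics/w11.png",w["frame"][:,:,::-1])
B=(150,20,640,300)
for n,f in {"cap":lambda H,S,V,z:(z>.055)&(z<.08),"red":lambda H,S,V,z:((H<8)|(H>172))&(S>140)&(z>.04)&(z<.06),"tray":lambda H,S,V,z:(V<75)&(S<110)&(z<.03),"runner":lambda H,S,V,z:(z>.0085)&(z<.05)&(V>75)&(S<90)}.items():
    try: p=measure(w,B,f); print(n,len(p),rect(p[:,:2]),np.percentile(p[:,2],[2,98]).round(4))
    except Exception as e: print(n,e)
```

```text
(27.3667, array([ 0.4887, -0.2351,  0.1963]), array([-1.7999e+02,  6.0000e-02, -7.0100e+00]), array([ -5. ,   8.2, -16.4,  -0. , -65.4,  88. ]), 0.04823210341678507)
cap 629 [ 0.5692 -0.2444  0.0236  0.0234  6.6266] [0.0662 0.0705]
red 963 [  0.5019  -0.2328   0.0336   0.0335 -32.191 ] [0.0437 0.0506]
tray 8846 [ 0.5282 -0.2921  0.172   0.139  82.0725] [0.0036 0.0175]
runner 4696 [ 0.526  -0.3207  0.1097  0.0807 -8.1338] [0.0087 0.0337]
```

View pics/w11.png

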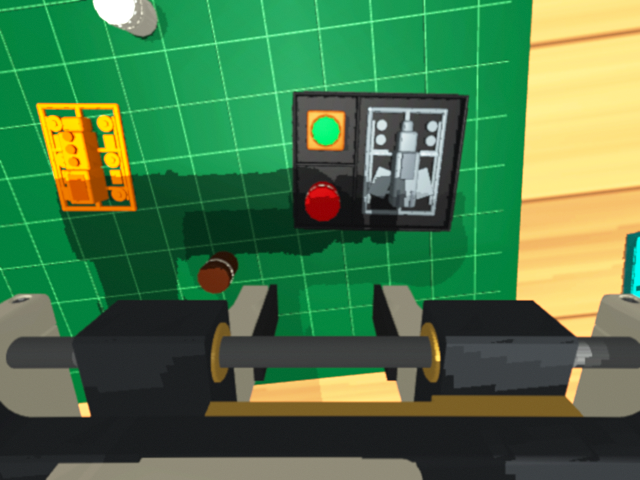

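The black kit is complete: cement (326,130) and red pot (322,203) stand each in a pocket, the grey runner (405,160) is centred in the bay, and all heights are right. The blue kit was checked earlier. Handing in.

```bash
python3 -c "
from plant import r; print(r.close_job())"
```

```text
the job is handed in; nothing more can be done
None
```

Both kits are made up and the job was handed in at about 27 s: each runner measured flat in its bay, the pots and cement stand in their own pockets, and the orange runner and the white and brown pots were not touched; the hand-in gave no verdict.

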